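# Clear the used vial off a bench centrifuge, then open its cover and hold it up

## Task

Someone has left a used sample vial standing on the cover of the bench centrifuge: drop it into the glass-discard tub, then open the centrifuge so that a colleague can reach the rotor. The cover may or may not be caught, so tug it up by its handle first, before you touch the release key; if it is caught, press the release key fully in, and then lift the cover. Finish while still holding the cover open by its handle, at least 45 degrees up (it falls shut by itself), and leave the other things on the bench alone.

Things in the scene. Friction and masses are not known exactly. Their poses are not given: they have to be found in the camera images.
- centrifuge: White bench centrifuge, fixed, 240 mm deep (x), 220 mm wide (y), turned up to 20 degrees. Origin: centre of its underside; x points from front to back (hinge side), y to the left seen from the front, z up. The front 60 mm of its top is a flat deck at z = 90 mm; behind lies the cover, a plate 165 mm long, 206 mm wide, top at z = 113 mm. A bolt hidden under the deck catches the cover or not.
- cover (a joint): Opening of the cover in rad about a level line along its rear edge (through hinge_line, along the centrifuge's y): 0 shut, 1.3 upper stop. Nothing outside shows if it is caught: a caught cover lifts only about 0.025 rad (4 mm at the handle), then stops hard; a free one lifts with about 3 N at the handle. No stay: let go, it falls shut; after the key was pressed it is not caught again.
- handle (a point): Middle of the cover's bow handle: a round bar 10 mm thick, 100 mm long along the centrifuge's y, on a post at each end, its axis 40 mm above the cover's top, free space around it. Shut: 140 mm in front of hinge_line, 55 mm above it (153 mm above the bench). It goes round hinge_line in an arc, leaning back with the cover. Axes: y along the bar, z square to the cover's plate.
- hinge_line (a point): Middle of the cover's hinge line, fixed on the centrifuge 112 mm behind its middle, 98 mm above the bench.
- key (a joint): Travel of the release key in m: 0 out, 0.007 fully in. A stiff plain plunger (4 to 5 N) that stays where it is pushed and does not come back. Fully in, it has drawn the hidden catch bolt back, and the bolt then stays back.
- key_top (a point): Centre of the top face of the release key: grey, rectangular, 18 mm (x) by 24 mm (y), in the middle of the front deck, 11 mm above the deck (101 mm above the bench) when out; pressed straight down. 57 mm in front of the handle bar.
- used_vial_mid (a point): Centre (half-way up) of the used sample vial: amber glass, 28 mm in diameter, 60 mm tall with a 23 mm black screw cap on its top 14 mm, 35 g. It stands upright on the cover, somewhere 60 to 100 mm behind the handle bar (it is the only vial there).
- tub: Glass-discard tub: deep grey open-topped box, fixed, 170 mm (x) by 150 mm (y) outside, 100 mm high, walls 4 mm, with two old vials lying in it at the end of its -x side. Origin: centre of its underside on the bench. Left or right of the centrifuge; the shallow white tray is on the other side.
- tray: Shallow white tray, fixed, 190 by 160 mm, 22 mm high, with a beaker and two good vials standing in it, beside the centrifuge on the side away from the tub. Origin: centre of its underside. Not part of the job.
- beaker: Glass beaker on the tray, 66 mm in diameter, 85 mm tall, loose; leave it. Origin: centre of its underside.
- vial_b: Good amber vial standing on the tray (28 mm by 60 mm), loose; leave it. Origin: centre of its underside.
- vial_c: Good amber vial standing on the tray (28 mm by 60 mm), loose; leave it. Origin: centre of its underside.
- dish: Clear Petri dish on the bench, behind and to the right of the centrifuge, 92 mm in diameter, 16 mm high, loose; leave it. Origin: centre of its underside.
- bung: Black rubber bung on the bench, in front and to the left of the centrifuge, 40 mm in diameter, 32 mm tall, loose; leave it. Origin: centre of its underside.
- crucible: Small white porcelain crucible on the bench, in front and to the right of the centrifuge, 46 mm across, 36 mm tall, loose; leave it. Origin: centre of its underside.
- wash_bottle: White wash bottle with red cap and bent spout, 72 mm in diameter, 205 mm tall, behind and to the left of the centrifuge, loose; leave it. Origin: centre of its underside.
There are look-alikes about, which are no part of the job. Leave any purple look-alike of the part that bears used_vial_mid alone. Leave any turquoise look-alike of the tub alone.

How it is judged:
On the way, in this order (a step that is already met when the one before it is completed fails the run):
1. the used vial has been dropped into the discard tub (x of used_vial_mid in the frame of tub between -0.083 and 0.083 m and y of used_vial_mid in the frame of tub between -0.073 and 0.073 m and z of used_vial_mid in the frame of tub between 0 and 0.085 m and distance between the grasp point and used_vial_mid above 0.06 m), for 0.2 s.
2. the cover has been tugged up by its handle (at least 0.008 rad) while the release key was still untouched (value of joint cover above 0.008 rad and value of joint key below 0.002 m and contact force between the fingers and cover above 0.5 N), for 0.1 s.
At the end, for the whole second after the job is handed in: The used vial lies in the discard tub; the cover is held still by the fingers at its handle, open more than 0.70 rad (40 degrees), moving under 0.05 rad/s (x of used_vial_mid in the frame of tub between -0.083 and 0.083 m and y of used_vial_mid in the frame of tub between -0.073 and 0.073 m and z of used_vial_mid in the frame of tub between 0 and 0.085 m and value of joint cover above 0.7 rad and contact force between the fingers and cover above 0.5 N and velocity of joint cover between -0.05 and 0.05 rad/s and distance between the grasp point and handle below 0.06 m); the arm keeps its last pose, push and grip.
It fails at once if the beaker or a good vial on the tray is shifted more than 30 mm or knocked over (distance of any of beaker, vial_b, vial_c from where it was at the start of the episode above 0.03 m or angle between any of beaker, vial_b, vial_c's own z axis and vertical above 0.5 rad).
It fails at once if the Petri dish, the bung or the crucible is shifted more than 30 mm (distance of any of dish, bung, crucible from where it was at the start of the episode above 0.03 m).
It fails at once if the wash bottle is shifted more than 30 mm or knocked over (distance of wash_bottle from where it was at the start of the episode above 0.03 m or angle between wash_bottle's own z axis and vertical above 0.5 rad).
It also fails if it takes over 64 s, if anything falls off the work surface, if the arm or the gripper's body presses on something with over 40 N, if the wrist force passes 120 N, or if a joint passes its speed limit or range.

## Robot

A 7-joint arm with a two-finger parallel gripper is mounted at the origin on the work surface. World frame = base frame: x ahead of the robot, y to its left, z up, the work surface at z = 0. Lengths are in m, angles in rad, forces in N, time in s.
With the tool pointing down it reaches from about 0.425 to 0.925 m from the base axis. Payload 6.8 kg.
Tool frame: the origin (TCP) lies at the very end of the fingers, on their centre line; the grasp point (between the pads) lies 19 mm behind it; z points along the fingers, y is the line along which they close (so a half turn about z gives the same grasp; the last joint's range is limited). The gripper opens to 85 mm and grips with 20 to 120 N. Pads are 22 mm wide; open, the fingers measure 114 mm over their backs; the gripper's body (76 mm by 85 mm) begins 54 mm behind the grasp point. The pads swing forward as they close: fully open they stand 13 mm farther back than shut.
Start: joints at [-0.108, 0.477, 0.022, 1.555, -0.011, 1.109, -0.083], TCP at [0.675, 0, 0.231] pointing down, gripper open.
Joint ranges: [-2.96, 2.96], [-0.34, 2.1], [-1.41, 1.46], [0.24, 2.44], [-1.37, 4.51], [0.17, 1.92], [-2.96, 2.96]. Speed limits (rad/s): [2.39, 2.39, 3.14, 3.14, 3.14, 3.14, 3.14].

## Interface

Orientations are given as a unit quaternion [w, x, y, z].
In Python, from station import bot gives the robot as it stands.
- The arm moves only by the tool jog_arm, never from a script. Its argument "motion" is a list of rows, each a list of 7 numbers: the turn, a rotation vector about the tool's x, y, z in rad, then the shift along the tool's x, y, z in mm, then the finger opening in mm, from 0 to 85.4. A call has 1 to 10 rows; each row is the pose to reach, as a shift and turn from the pose commanded when the call began, along the tool's axes at that moment; what a row does not reach only later rows make up. A row lasts 1/8 s, in which the tool goes at most 62.5 mm and 10.7 degrees, less where a joint would pass 70% of its speed; a pose out of reach is approached as far as the arm can. A call with a gripper value outside its range is refused whole. The fingers move at their own pace and stop on an object; "grip_force" is the grip in N (left out, the last holds). Time passes only in rows, so rows that repeat a pose let the fingers close. It gives the time, the measured TCP pose, the force, the opening and the grip force at its end, in the units of the state.
- bot.get_obs(): the state, without advancing time (a new reading comes with each control period).
- bot.read_camera(name): name is "scene" or "side" or "wrist"; returns a dict with "pixels" (384x512x3 uint8, red, green, blue), "camera_matrix" (3x3 intrinsics, pixels), "distortion" ([k1, k2, p1, p2, k3] as OpenCV has them; the pictures are not rectified), "T" (4x4, takes a point from camera to world coordinates); the wrist camera has in their place "tool_from_camera" (4x4, takes a point from camera to tool coordinates, whose origin is the TCP and whose axes are the flange's). Camera axes: x right, y down, z forward; pixel columns grow to the right and rows downward; lengths in m; the calibration is good to about 2 mm. A picture is of the moment at which its call begins: read the wrist's pose just before it. There is no depth.
- bot.hand_in(): hands the job in; it is judged then, once.
Trained networks look in a picture, given as the dict that the camera call returned (one of the last four; its "shot" number tells which), for a name from the list of things; names that differ only in an ending like _2 or _b are one class to them, and where a whole thing is asked for, a point or a joint stands for the part that bears it (a point fixed in the world has none). Each returns a list of dicts, best first, with "score" (0 to 1); they miss things now and then, are a little off and sometimes report something else, mostly with a low value. They report only what shows in the picture. A call takes as long as a camera call. They do not tell look-alikes from the thing itself.
- bot.spot_in(thing, picture): "xy" ([column, row] in pixels, amid what is visible of it).
- bot.tip_of(thing, picture): "xy" ([column, row] in pixels: a listed point, or the origin of a listed thing).
The state is a dict: "t": time; "q": joint angles; "joint_vel": joint speeds; "joint_torque": joint torques, N m; "eef_pos": TCP position; "tool_rot": TCP orientation; "contact_force": force on the tool from outside, world axes, zero at the start; "torque": the same for the moment, N m; "gripper_width": opening from 0.0 (shut) to 1.0 (fully open); "grasp_force": force on a finger pad.
Only numpy, scipy, OpenCV 4.12 (cv2) and the standard library are available. Lean on these libraries where they do the work, as an engineer would, in place of code of your own. Each camera call takes 0.05 s, during which the arm holds its last target. There are 200 camera calls.

## Working session

There is one attempt and no reset: what is moved stays moved. The work goes in short steps, Python scripts to look and compute and a tool call to move; the robot and the scene stay as the last step left them, time stands still between calls to the robot, and variables do not carry over. Pictures are saved under pics/ and viewed, at most 10 in all, crops included, and the job is handed in when it is done.

Besides the shell and the picture viewer there is one more tool, called after "Request:" as a command line: name --pt "numbers of a row" for each row, then --argument value for the rest. jog_arm: Moves the arm, as the interface text tells. Its arguments: {"type":"object","properties":{"motion":{"type":"array"},"grip_force":{"type":"number"}},"required":["motion"]}

```bash
mkdir -p pics; ls
cat > h.py <<'E'
import numpy as np, cv2
from station import bot
from scipy.spatial.transform import Rotation as R
def toolT(o):
    q=o["tool_rot"]; T=np.eye(4); T[:3,:3]=R.from_quat([q[1],q[2],q[3],q[0]]).as_matrix(); T[:3,3]=o["eef_pos"]; return T
def shot(n):
    o=bot.get_obs(); p=bot.read_camera(n)
    p["W"]=np.array(p["T"]) if "T" in p else toolT(o)@np.array(p["tool_from_camera"]); return p
def ray(p,xy):
    u=cv2.undistortPoints(np.array([[xy]],float),np.array(p["camera_matrix"]),np.array(p["distortion"]))[0,0]
    d=p["W"][:3,:3]@np.array([u[0],u[1],1.]); return p["W"][:3,3],d/np.linalg.norm(d)
def onz(p,xy,z):
    o,d=ray(p,xy); return o+d*(z-o[2])/d[2]
def tri(rs):
    A=sum(np.eye(3)-np.outer(d,d) for o,d in rs); b=sum((np.eye(3)-np.outer(d,d))@o for o,d in rs); return np.linalg.solve(A,b)
def proj(p,X):
    C=np.linalg.inv(p["W"]); r=cv2.Rodrigues(C[:3,:3])[0]
    return cv2.projectPoints(np.array(X,float).reshape(-1,1,3),r,C[:3,3],np.array(p["camera_matrix"]),np.array(p["distortion"]))[0][:,0]
def save(p,f): cv2.imwrite("pics/"+f,p["pixels"][:,:,::-1])
E
python3 - <<'E'
from h import *
np.set_printoptions(precision=3,suppress=True)
o=bot.get_obs(); print(o)
im=[]
for n in("scene","side"):
    p=shot(n); print(n,p["W"].tolist()); im.append(p["pixels"])
    for t,z in(("handle",.153),("key_top",.101),("hinge_line",.098),("used_vial_mid",.143),("tub",0),("tray",0),("centrifuge",0),("wash_bottle",0),("beaker",0),("bung",0),("crucible",0),("dish",0)):
        for d in bot.tip_of(t,p)[:3]:
            print(t,np.round(d["xy"]),round(d["score"],2),onz(p,d["xy"],z))
cv2.imwrite("pics/a.png",cv2.resize(np.vstack(im)[:,:,::-1],(400*2,600*2))[:, :]) if 0 else None
cv2.imwrite("pics/scene.png",cv2.resize(im[0][:,:,::-1],(800,600))); cv2.imwrite("pics/side.png",cv2.resize(im[1][:,:,::-1],(800,600)))
E
```

```text
pics
{'t': 0.0, 'q': array([-0.108,  0.478,  0.022,  1.556, -0.012,  1.109, -0.083]), 'joint_vel': array([-0.001, -0.001,  0.001,  0.001,  0.002, -0.001, -0.001]), 'joint_torque': array([ -0.001, -59.644,   1.608, -28.119,   0.012,   0.009,   0.   ]), 'eef_pos': array([ 0.674, -0.   ,  0.23 ]), 'tool_rot': array([-0.001,  0.707,  0.707, -0.001]), 'contact_force': array([ 0.366,  0.143, -0.385]), 'torque': array([ 0.069, -0.034,  0.005]), 'grasp_force': 0.0, 'gripper_width': 0.9999244369928758}
scene [[0.4503744249605627, 0.5634561358943418, -0.6925893879236527, 1.3039629772886872], [0.8927235293757485, -0.27166916399972757, 0.35950043870709864, -0.40706948717489605], [0.014407548033920812, -0.7802006461511721, -0.625363393799912, 0.8680416175094614], [0.0, 0.0, 0.0, 1.0]]
handle [240. 203.] 0.95 [ 0.544 -0.058  0.153]
key_top [233. 203.] 0.42 [ 0.478 -0.047  0.101]
hinge_line [252. 251.] 0.78 [ 0.667 -0.081  0.098]
used_vial_mid [188. 275.] 0.76 [ 0.706 -0.26   0.143]
used_vial_mid [266. 299.] 0.54 [ 0.839 -0.135  0.143]
used_vial_mid [233. 228.] 0.52 [ 0.613 -0.11   0.143]
tub [136.
[... 781 characters left out ...]
[226. 162.] 0.86 [ 0.534 -0.036  0.153]
key_top [250. 178.] 0.44 [ 0.474 -0.047  0.101]
hinge_line [178. 169.] 0.59 [ 0.671 -0.081  0.098]
used_vial_mid [201. 149.] 0.7 [ 0.613 -0.115  0.143]
used_vial_mid [151. 188.] 0.57 [0.693 0.091 0.143]
tub [260. 157.] 0.89 [ 0.467 -0.356  0.   ]
tub [351. 169.] 0.66 [ 0.177 -0.309  0.   ]
tray [199. 323.] 0.92 [ 0.541  0.351 -0.   ]
centrifuge [220. 207.] 0.97 [ 0.557 -0.057  0.   ]
wash_bottle [123. 293.] 0.58 [0.716 0.286 0.   ]
beaker [191. 303.] 0.84 [0.566 0.3   0.   ]
bung [280. 267.] 0.57 [0.387 0.173 0.   ]
bung [285. 187.] 0.39 [ 0.382 -0.175  0.   ]
crucible [285. 188.] 0.54 [ 0.382 -0.171  0.   ]
dish [181. 162.] 0.45 [ 0.718 -0.297  0.   ]
```

View pics/scene.png

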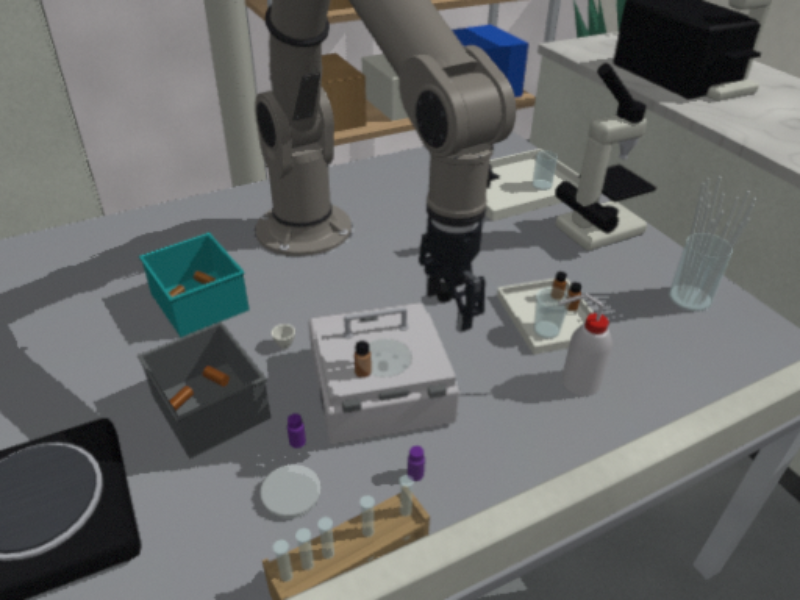

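View pics/side.png

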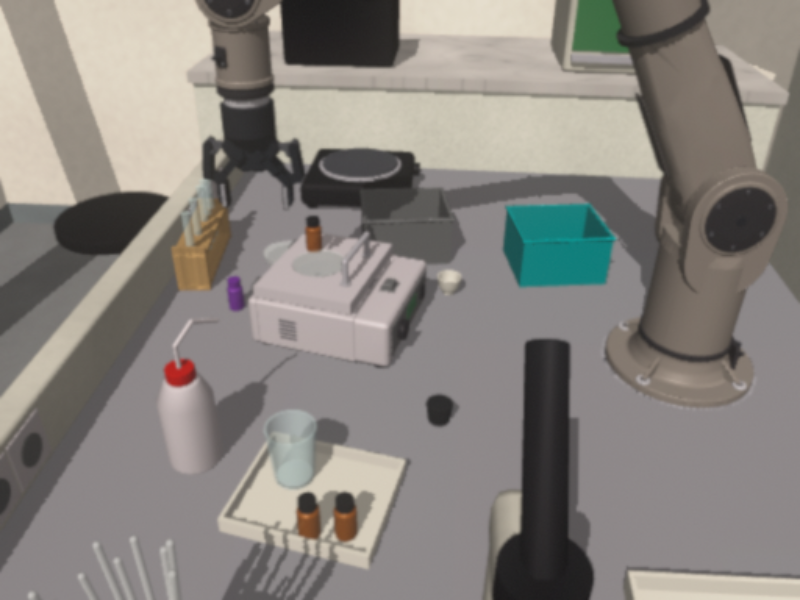

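The used vial is the amber one on the cover, at scene (232,229) and side (201,149). The two purple vials at scene (189,275) and (266,297) are decoys, and the amber vials at (358,183) and (367,190) are on the tray. The tub is the grey one at scene (131,246); the turquoise one at (125,180) is a decoy. I'll move above the vial to confirm it close up.

Request:
jog_arm --pt "0 0 -1.36 -110 -65 -80 85" --pt "0 0 -1.36 -110 -65 -80 85" --pt "0 0 -1.36 -110 -65 -80 85" --pt "0 0 -1.36 -110 -65 -80 85" --pt "0 0 -1.36 -110 -65 -80 85" --pt "0 0 -1.36 -110 -65 -80 85" --pt "0 0 -1.36 -110 -65 -80 85" --pt "0 0 -1.36 -110 -65 -80 85" --pt "0 0 -1.36 -110 -65 -80 85" --pt "0 0 -1.36 -110 -65 -80 85"

```text
t: 2.55
eef_pos: [0.61, -0.11, 0.3113]
tool_rot: [0.0, 0.106, 0.994, -0.0]
contact_force: [0.2, 0.6, -0.5]
gripper_width: 1.001
grasp_force: 0.0
```

```bash
cat > m.py <<'E'
from h import *
import sys
np.set_printoptions(precision=3,suppress=True)
o=bot.get_obs(); print(o["t"],o["eef_pos"],o["tool_rot"],o["contact_force"])
P={n:shot(n) for n in("scene","side","wrist")}
w=P["wrist"]; print(w["W"])
for t,z in(("handle",.153),("key_top",.101),("hinge_line",.098),("used_vial_mid",.143),("centrifuge",0),("tub",0)):
    for n in P:
        for d in bot.tip_of(t,P[n])[:3]: print(n,t,np.round(d["xy"]),round(d["score"],2),onz(P[n],d["xy"],z))
cv2.imwrite("pics/"+sys.argv[1],cv2.resize(w["pixels"][:,:,::-1],(800,600)))
E
python3 m.py w1.png
```

```text
2.55 [ 0.61  -0.11   0.311] [ 0.     0.106  0.994 -0.   ] [ 0.224  0.605 -0.504]
[[ 0.211  0.931  0.298  0.532]
 [ 0.978 -0.201 -0.064 -0.093]
 [-0.     0.305 -0.952  0.453]
 [ 0.     0.     0.     1.   ]]
scene handle [243. 203.] 0.75 [ 0.547 -0.049  0.153]
scene handle [232. 204.] 0.54 [ 0.539 -0.077  0.153]
side handle [229. 158.] 0.62 [ 0.528 -0.053  0.153]
wrist handle [305.  90.] 0.73 [ 0.535 -0.05   0.153]
wrist handle [170. 230.] 0.31 [ 0.646 -0.216  0.153]
scene key_top [243. 250.] 0.74 [ 0.656 -0.103  0.101]
scene key_top [235. 206.] 0.43 [ 0.495 -0.049  0.101]
side key_top [220. 204.] 0.55 [0.534 0.076 0.101]
side key_top [249. 180.] 0.4 [ 0.477 -0.036  0.101]
wrist key_top [294.  34.] 0.96 [ 0.476 -0.043  0.101]
scene hinge_line [252. 252.] 0.6 [ 0.667 -0.083  0.098]
side hinge_line [180. 170.] 0.66 [ 0.665 -0.077  0.098]
wrist hinge_line [289. 206.] 0.75 [ 0.667 -0.085  0.098]
scene used_vial_mid [232. 232.] 0.71 [ 0.623 -0.116  0.143]
scene used_vial_mid [373. 246.] 0.62 [0.817 0.169 0.143]
scene used_vial_mid [187. 277.] 0.52 [ 0.71  -0.265  0.143]
side used_vial_mid [202. 147.] 0.76 [ 0.614 -0.128  0.143]
side used_vial_mid [254. 157.] 0.55 [ 0.468 -0.086  0.143]
side used_vial_mid [149. 188.] 0.51 [0.697 0.089 0.143]
wrist used_vial_mid [289. 242.] 0.93 [ 0.692 -0.093  0.143]
wrist used_vial_mid [176. 174.] 0.86 [ 0.59  -0.196  0.143]
wrist used_vial_mid [255. 178.] 0.85 [ 0.611 -0.115  0.143]
scene centrifuge [242. 248.] 0.62 [ 0.563 -0.061  0.   ]
scene centrifuge [372. 245.] 0.33 [ 0.715  0.282 -0.   ]
side centrifuge [219. 205.] 0.93 [ 0.561 -0.066  0.   ]
wrist centrifuge [284. 110.] 0.64 [ 0.558 -0.062  0.   ]
scene tub [128. 193.] 0.85 [ 0.172 -0.294  0.   ]
scene tub [136. 260.] 0.81 [ 0.476 -0.343  0.   ]
side tub [349. 170.] 0.69 [ 0.184 -0.302  0.   ]
side tub [258. 159.] 0.56 [ 0.474 -0.342  0.   ]
side tub [221. 342.] 0.56 [ 0.491  0.392 -0.   ]
```

View pics/w1.png

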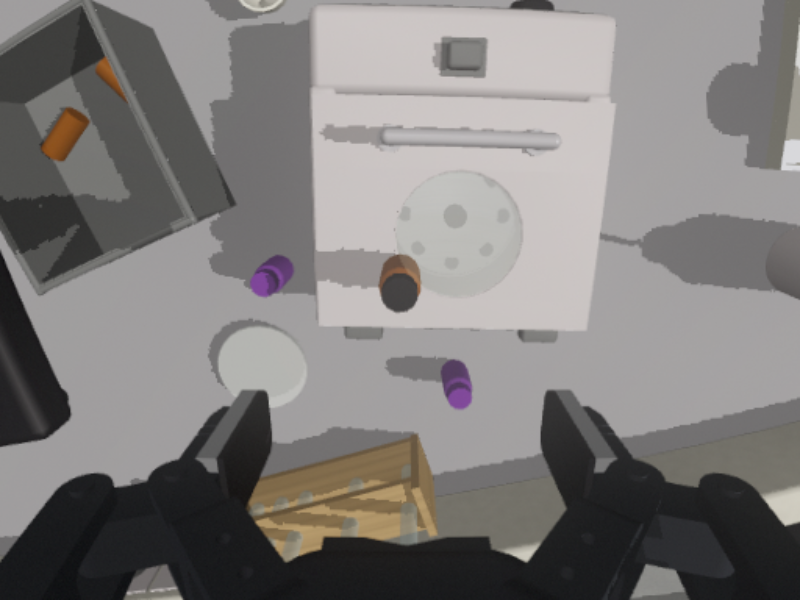

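The close-up shows the amber vial standing on the cover at (256,181), against white. Both purple decoys are off the cover. Next I'll descend and grip.

Request:
jog_arm --pt "0 0 0.04 -3 -5 50 85" --pt "0 0 0.04 -3 -5 100 85" --pt "0 0 0.04 -3 -5 140 85" --pt "0 0 0.04 -3 -5 170 85" --pt "0 0 0.04 -3 -5 187 85" --pt "0 0 0.04 -3 -5 187 85" --pt "0 0 0.04 -3 -5 187 20" --pt "0 0 0.04 -3 -5 187 20" --pt "0 0 0.04 -3 -5 187 20" --pt "0 0 0.04 -3 -5 187 20" --grip_force 30

```text
t: 4.85
eef_pos: [0.6124, -0.1156, 0.1252]
tool_rot: [0.001, 0.125, 0.992, -0.0]
contact_force: [-1.2, -0.0, 4.5]
gripper_width: 0.318
grasp_force: 29.4
```

Request:
jog_arm --pt "0 0 0 0 0 0 20" --pt "0 0 0 0 0 0 20" --pt "0 0 0 0 0 -30 20" --pt "0 0 0 0 0 -80 20" --pt "0 0 0 0 0 -130 20" --pt "0 0 0 0 0 -140 20" --pt "0 0 0 0 0 -140 20"

```text
t: 5.72
eef_pos: [0.6119, -0.1155, 0.2644]
tool_rot: [0.0, 0.125, 0.992, -0.0]
contact_force: [0.1, 0.3, -1.4]
gripper_width: 0.317
grasp_force: 29.7
```

```bash
python3 m.py w2.png | grep -E "tub|^[0-9]|^w.*vial"; python3 -c "
from h import *
p=shot('side'); cv2.imwrite('pics/s2.png',cv2.resize(p['pixels'][:260,120:380,::-1],(600,600)))"
```

```text
5.725 [ 0.612 -0.116  0.264] [ 0.     0.125  0.992 -0.   ] [ 0.129  0.272 -1.391]
wrist used_vial_mid [169. 189.] 0.58 [ 0.589 -0.194  0.143]
wrist used_vial_mid [302.  20.] 0.58 [ 0.485 -0.049  0.143]
wrist used_vial_mid [258. 277.] 0.56 [ 0.697 -0.139  0.143]
scene tub [124. 192.] 0.83 [ 0.166 -0.303  0.   ]
scene tub [136. 264.] 0.64 [ 0.488 -0.348  0.   ]
scene tub [254. 250.] 0.37 [ 0.583 -0.032  0.   ]
side tub [259. 159.] 0.93 [ 0.471 -0.341  0.   ]
wrist tub [ 65. 104.] 0.72 [ 0.472 -0.346  0.   ]
```

View pics/w2.png

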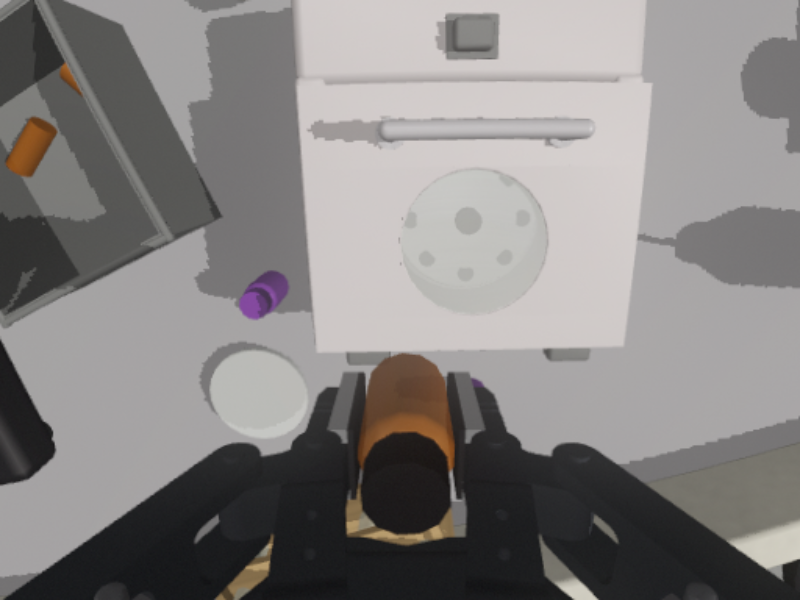

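Vial held. In view 4 the old vials are at the tub's far (-x) end, so I'll drop at the empty +x part.

Request:
jog_arm --pt "0 0 0 15 -60 0 20" --pt "0 0 0 30 -120 0 20" --pt "0 0 0 45 -180 0 20" --pt "0 0 0 59 -242 0 20" --pt "0 0 0 59 -242 0 20" --pt "0 0 0 59 -242 60 20" --pt "0 0 0 59 -242 120 20" --pt "0 0 0 59 -242 170 20" --pt "0 0 0 59 -242 204 20" --pt "0 0 0 59 -242 204 20"

```text
t: 8.07
eef_pos: [0.4934, -0.3333, 0.0578]
tool_rot: [-0.003, 0.124, 0.992, 0.001]
contact_force: [-0.0, 0.6, 0.1]
gripper_width: 0.315
grasp_force: 29.7
```

Request:
jog_arm --pt "0 0 0 0 0 0 20" --pt "0 0 0 0 0 0 50" --pt "0 0 0 0 0 0 50" --pt "0 0 0 0 0 0 50" --pt "0 0 0 0 0 0 50" --pt "0 0 0 0 0 -40 50" --pt "0 0 0 0 0 -100 50" --pt "0 0 0 0 0 -160 50" --pt "0 0 0 0 0 -220 50" --pt "0 0 0 0 0 -220 50"

```text
t: 9.32
eef_pos: [0.4972, -0.3368, 0.2862]
tool_rot: [0.005, 0.125, 0.992, -0.002]
contact_force: [-0.2, -0.2, -0.5]
gripper_width: 0.584
grasp_force: 0.0
```

```bash
python3 m.py w3.png | grep -E "tub|^[0-9]|^w.*vial"
```

```text
9.325 [ 0.497 -0.337  0.286] [ 0.005  0.125  0.992 -0.002] [-0.204 -0.187 -0.486]
wrist used_vial_mid [259. 163.] 0.82 [ 0.475 -0.331  0.143]
wrist used_vial_mid [349. 224.] 0.71 [ 0.557 -0.259  0.143]
wrist used_vial_mid [453. 285.] 0.71 [ 0.662 -0.155  0.143]
scene tub [134. 261.] 0.79 [ 0.477 -0.35  -0.   ]
scene tub [127. 191.] 0.69 [ 0.163 -0.294 -0.   ]
scene tub [371. 247.] 0.29 [ 0.721  0.274 -0.   ]
side tub [351. 171.] 0.9 [ 0.179 -0.294  0.   ]
side tub [258. 155.] 0.86 [ 0.474 -0.37   0.   ]
side tub [182. 164.] 0.52 [ 0.713 -0.286  0.   ]
wrist tub [249. 142.] 0.98 [ 0.471 -0.344  0.   ]
```

View pics/w3.png

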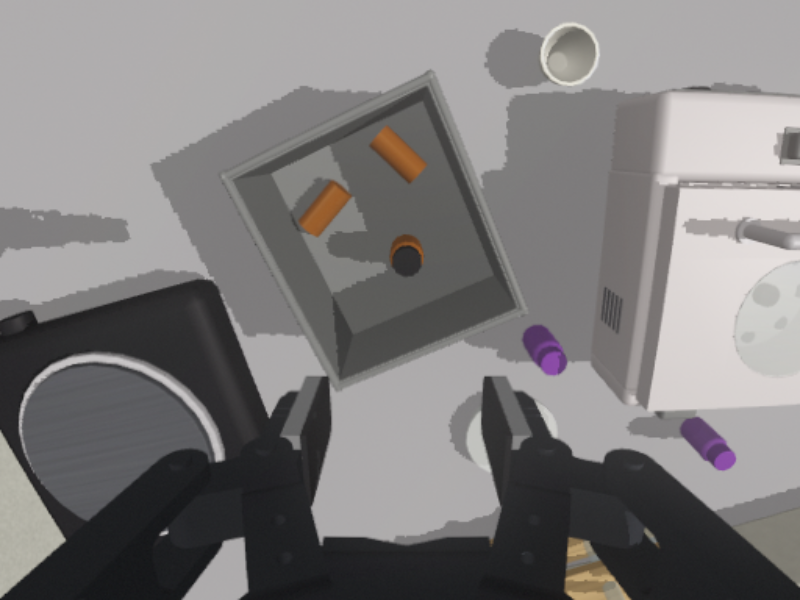

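View 5 shows the used vial standing in the grey tub at about (260,160), well inside the walls. Next is the handle: 90° turn, and hover above it.

Request:
jog_arm --pt "0 0 0.18 35 50 0 60" --pt "0 0 0.36 35 100 0 60" --pt "0 0 0.54 35 150 0 60" --pt "0 0 0.72 35 200 0 60" --pt "0 0 0.9 35 250 0 60" --pt "0 0 1.08 35 288 0 60" --pt "0 0 1.26 35 288 10 60" --pt "0 0 1.44 35 288 30 60" --pt "0 0 1.57 35 288 36 60" --pt "0 0 1.57 35 288 36 60"

```text
t: 11.62
eef_pos: [0.532, -0.0475, 0.2439]
tool_rot: [-0.0, 0.789, 0.614, -0.0]
contact_force: [0.2, 0.2, 1.3]
gripper_width: 0.706
grasp_force: 0.0
```

```bash
python3 m.py w4.png | grep -E "handle|key|hinge|^[0-9]"
```

```text
11.625 [ 0.532 -0.048  0.244] [-0.     0.789  0.614 -0.   ] [0.201 0.196 1.302]
scene handle [241. 202.] 0.62 [ 0.543 -0.053  0.153]
side handle [229. 158.] 0.94 [ 0.529 -0.054  0.153]
wrist handle [261. 205.] 0.71 [ 0.531 -0.053  0.153]
scene key_top [237. 201.] 0.56 [ 0.475 -0.036  0.101]
side key_top [251. 181.] 0.57 [ 0.471 -0.035  0.101]
side key_top [278. 266.] 0.48 [0.391 0.281 0.101]
wrist key_top [202. 187.] 0.69 [ 0.475 -0.039  0.101]
scene hinge_line [253. 253.] 0.8 [ 0.673 -0.083  0.098]
side hinge_line [178. 166.] 0.82 [ 0.677 -0.1    0.098]
wrist hinge_line [400. 182.] 0.65 [ 0.667 -0.083  0.098]
```

View pics/w4.png

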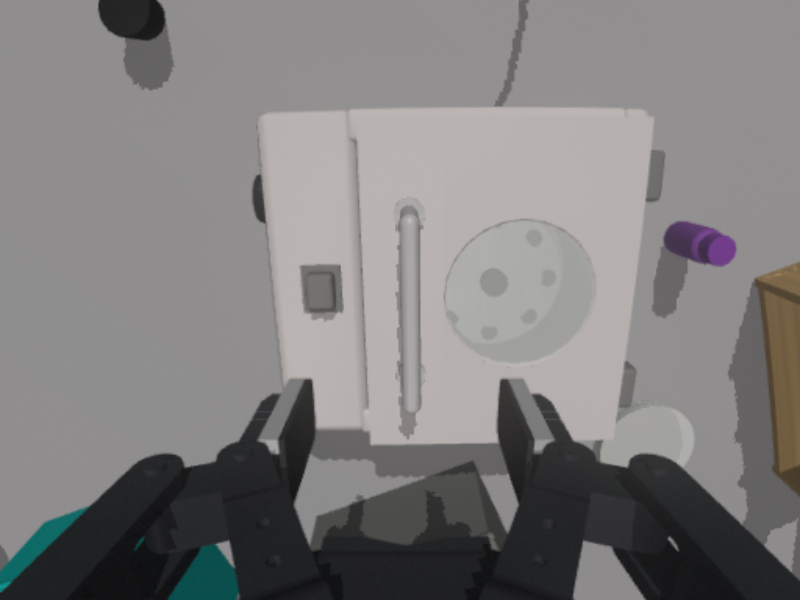

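The bar is vertical in view 6 at column 262 (rows 138–262), centred between the fingers. I'll descend, close, and tug gently.

Request:
jog_arm --pt "0 0 0 0 1 40 60" --pt "0 0 0 0 1 80 60" --pt "0 0 0 0 1 105 60" --pt "0 0 0 0 1 110 60" --pt "0 0 0 0 1 110 60" --pt "0 0 0 0 1 110 3" --pt "0 0 0 0 1 110 3" --pt "0 0 0 0 1 110 3" --pt "0 0 0 0 1 110 3" --pt "0 0 0 0 1 110 3" --grip_force 40

```text
t: 13.92
eef_pos: [0.5348, -0.0481, 0.1352]
tool_rot: [0.001, 0.79, 0.613, 0.001]
contact_force: [4.7, -1.3, 2.0]
gripper_width: 0.105
grasp_force: 39.2
```

Request:
jog_arm --pt "0 0 0 0 0 0 3" --pt "0 0 0 0 0 0 3" --pt "0 0 0 0 0.5 -1 3" --pt "0 0 0 0 1 -2 3" --pt "0 0 0 0 1 -3 3" --pt "0 0 0 0 1.5 -4 3" --pt "0 0 0 0 1.5 -4 3"

```text
t: 14.8
eef_pos: [0.5359, -0.0484, 0.1381]
tool_rot: [0.001, 0.79, 0.613, 0.001]
contact_force: [8.6, -2.1, -6.8]
gripper_width: 0.103
grasp_force: 38.8
```

Request:
jog_arm --pt "0 0 0 0 0.5 -1 3" --pt "0 0 0 0 0.5 -2 3" --pt "0 0 0 0 1 -3 3" --pt "0 0 0 0 1 -4 3" --pt "0 0 0 0 1 -4 3"

```text
t: 15.42
eef_pos: [0.5375, -0.0488, 0.1421]
tool_rot: [0.001, 0.79, 0.613, 0.001]
contact_force: [10.5, -3.3, -8.4]
gripper_width: 0.099
grasp_force: 38.7
```

Request:
jog_arm --pt "0 0 0 0 0.5 -1 3" --pt "0 0 0 0 1 -2.5 3" --pt "0 0 0 0 1.5 -4 3" --pt "0 0 0 0 2 -5 3" --pt "0 0 0 0 2 -5 3"

```text
t: 16.05
eef_pos: [0.5397, -0.0493, 0.1472]
tool_rot: [0.001, 0.79, 0.613, 0.002]
contact_force: [11.2, -1.8, -8.3]
gripper_width: 0.099
grasp_force: 38.8
```

```bash
python3 -c "
from h import *
a=shot('wrist')['pixels'][130:384,130:390];b=shot('side')['pixels'][100:230,150:283]
cv2.imwrite('pics/c5.png',np.hstack([cv2.resize(i[:,:,::-1],(400,400),interpolation=cv2.INTER_CUBIC) for i in(a,b)]))"
```

```text
(no output)
```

View pics/c5.png

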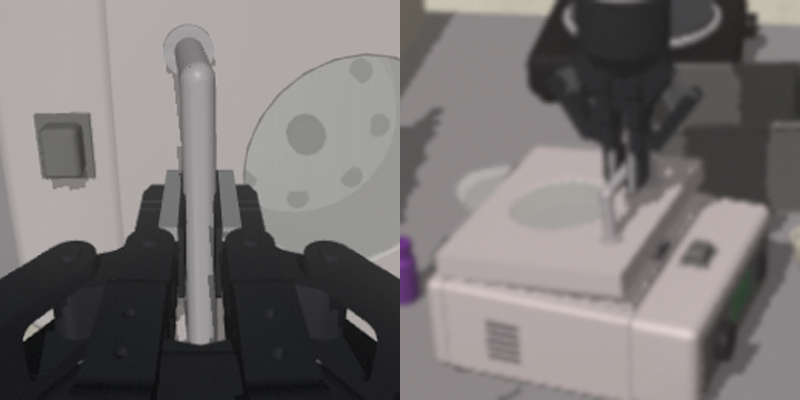

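Undecided from view 7: the bar at crop (200,200) still lies deep between the pads, and the tug is smooth at 8 N. I'll raise further along the arc.

Request:
jog_arm --pt "0 0 0 0 1 -2 3" --pt "0 0 0 0 2 -5 3" --pt "0 0 0 0 3.5 -8 3" --pt "0 0 0 0 4.5 -11 3" --pt "0 0 0 0 5 -12 3" --pt "0 0 0 0 5 -12 3"

```text
t: 16.9
eef_pos: [0.5459, -0.0508, 0.1592]
tool_rot: [0.002, 0.79, 0.613, 0.003]
contact_force: [15.8, -2.4, -13.1]
gripper_width: 0.099
grasp_force: 38.7
```

```bash
python3 -c "
from h import *
p=shot('wrist');print(bot.tip_of('handle',p)[:1])
q=shot('side');print(bot.tip_of('handle',q)[:1])
a=p['pixels'][130:384,130:390];b=q['pixels'][100:230,150:283]
cv2.imwrite('pics/c6.png',np.hstack([cv2.resize(i[:,:,::-1],(400,400),interpolation=cv2.INTER_CUBIC) for i in(a,b)]))"
```

```text
[{'xy': [258.2, 279.5], 'score': 0.61}]
[{'xy': [221.6, 150.1], 'score': 0.76}]
```

View pics/c6.png

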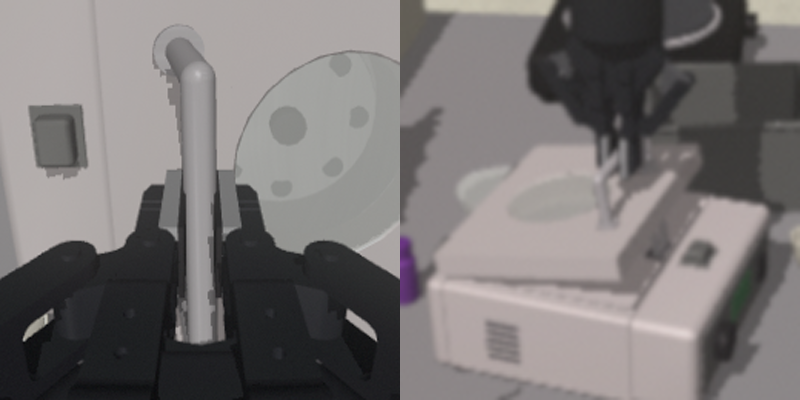

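The cover is free. In view 8 its front edge is clearly raised and the bar hasn't moved in the pads, so the key isn't needed. I'll continue along the arc, correcting 2 mm back because the arm is being pulled towards the hinge.

Request:
jog_arm --pt "0 0 0 0 2 0 3" --pt "0 0 0 0 5 -4 3" --pt "0 0 0 0 9 -9 3" --pt "0 0 0 0 13 -14 3" --pt "0 0 0 0 17 -19 3" --pt "0 0 0 0 21 -24 3" --pt "0 0 0 0 26 -29 3" --pt "0 0 0 0 26 -29 3"

```text
t: 18.1
eef_pos: [0.5678, -0.0561, 0.1888]
tool_rot: [-0.0, 0.79, 0.614, 0.0]
contact_force: [1.1, 3.4, -3.8]
gripper_width: 0.101
grasp_force: 39.0
```

Request:
jog_arm --pt "0 0 0 0 5 -4.5 3" --pt "0 0 0 0 10 -8.5 3" --pt "0 0 0 0 15 -12.5 3" --pt "0 0 0 0 20 -16 3" --pt "0 0 0 0 25.5 -20 3" --pt "0 0 0 0 31 -23 3" --pt "0 0 0 0 31 -23 3"

```text
t: 18.98
eef_pos: [0.5969, -0.0629, 0.2127]
tool_rot: [-0.001, 0.789, 0.614, -0.0]
contact_force: [-5.1, 6.1, 5.3]
gripper_width: 0.097
grasp_force: 39.5
```

Request:
jog_arm --pt "0 0 0 0 5 -3 3" --pt "0 0 0 0 11 -6 3" --pt "0 0 0 0 17 -9 3" --pt "0 0 0 0 23 -11 3" --pt "0 0 0 0 29 -13 3" --pt "0 0 0 0 35 -15 3" --pt "0 0 0 0 35 -15 3" --pt "0 0 0 0 35 -15 3" --pt "0 0 0 0 35 -15 3"

```text
t: 20.1
eef_pos: [0.6316, -0.0713, 0.2285]
tool_rot: [-0.001, 0.789, 0.614, 0.001]
contact_force: [-2.8, 6.5, 6.1]
gripper_width: 0.097
grasp_force: 40.1
```

```bash
python3 -c "
from h import *
o=bot.get_obs();print(o['t'],o['eef_pos'],o['joint_vel'].round(3),o['contact_force'])
p=shot('scene');q=shot('side')
a=p['pixels'][130:330,70:337];b=q['pixels'][80:280,130:397]
cv2.imwrite('pics/c7.png',np.hstack([cv2.resize(i[:,:,::-1],(400,300),interpolation=cv2.INTER_CUBIC) for i in(a,b)]))"
```

```text
20.1 [ 0.63161436 -0.0713364   0.2284573 ] [ 0.001 -0.001  0.    -0.001  0.001 -0.     0.001] [-2.829127    6.53925507  6.13210368]
```

View pics/c7.png

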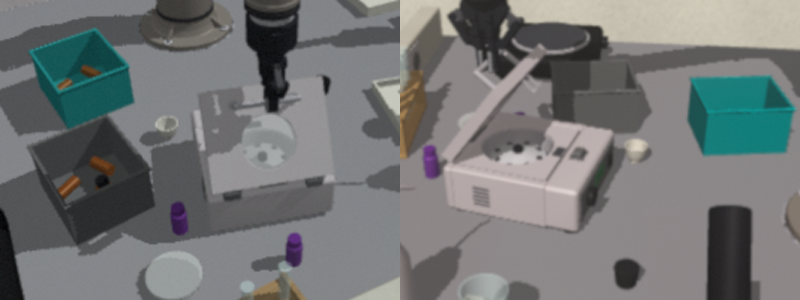

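View 9 shows the cover held open by its handle, and the vial in the grey tub at crop (100,180). From the tool's travel along the arc the cover is about 53° up. The arm is still, so I'm handing in.

```bash
python3 -c "
from station import bot
print(bot.hand_in())"
```

```text
the job is handed in; nothing more can be done
None
```

I handed the job in at about 20 s: the used vial is in the grey discard tub and the gripper holds the cover open about 53° by its handle; the tug showed it was not caught, so I never pressed the key. The hand-in gave no verdict.

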